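Find a tube carousel's high spot with the dial indicator and wedge it there

TASK

The round tube carousel on the black truing stand runs out of true. Push the dial indicator carriage fully home so that its sprung plunger bears on the rim, turn the carousel against it to find the rim's high spot (the dial's highest reading), and leave the high spot under the plunger. Then put the loose white wedge, thin end first, in the slot under the rim and drive it in until it is tight, leaving the indicator home and still at its highest reading.

Things in the scene. Friction and masses are not known exactly. Their poses are not given: they have to be found in the camera images.
- stand: Fixed black base plate, 220 mm along its x, 460 mm along its y (y = -270 to +190 mm), 12 mm thick. Origin: on the carousel's vertical axis, at bench level; z up. The indicator slides on its -y side (over x = -44 to 44 mm, between two low guide rails), the wedge slot is on its +y side.
- rotor: The carousel: aluminium disc, 62 mm radius, top 54 mm above the bench (centre nut 62 mm), on an aluminium rim plate of 80 mm radius, 30 to 48 mm above the bench, some mm off-centre in an unknown direction. Turns without stops either way about the vertical axis through this origin (48 mm above the bench) and stays where left: 2.5 N at a post turns it. Three equal white posts stand on it.
- post_a (a point): Centre of the top of one of three equal upright white posts, 16 mm diameter, 40 mm tall (54 to 94 mm above the bench), 50 mm from the carousel's axis, 120 degrees apart. Push a post sideways to turn the carousel.
- post_b (a point): Top centre of the second post (120 degrees anticlockwise of post_a seen from above).
- post_c (a point): Top centre of the third post (240 degrees anticlockwise of post_a).
- carriage (a joint): Position in m of the sliding indicator carriage: 0 farthest out, 0.045 fully home against its stop. Grows as it is pushed along the stand's +y towards the carousel; needs about 5 to 9 N and stays where it is left.
- tab (a point): Middle of the top edge of the outer face (stand's -y side) of the upright aluminium push plate at the back of the carriage: 60 mm wide, 10 mm thick, top 84 mm above the bench, reaching down to the carriage. Push this face along the stand's +y. The dial (70 mm diameter, face up, 57 mm above the bench) lies between it and the carousel.
- needle (a joint): Angle in rad of the black dial needle, clockwise from above, 0 (pointing at the carousel) with the plunger free; grows 0.4 rad per mm of plunger travel. With the carriage home the plunger (spring under 3 N) bears on the rim all round and the reading goes smoothly (like a cosine) once up and down per turn, about 4 rad from low to high; its highest value marks the high spot.
- tip (a point): Front end of the round plunger tip (12 mm diameter), 39 mm above the bench; it points along the stand's +y at the carousel's axis.
- slot (a point): Mid-width point of the wedge slot's floor, on the stand 12 mm above the bench, 85 mm from the carousel's axis along the stand's +y, about below the rim's edge. The slot runs along the stand's y: 35 mm wide between rails 14 mm high from y = 80 to 112 mm, flaring outward to y = 128 mm; 18 mm high under the rim. The wedge goes in along -y, flat on the stand.
- wedge_grip (a point): Centre of the heel block of the loose white wedge, 13 mm above its underside. 125 mm long, 30 mm wide; heel block 25 mm long, 26 mm high, then the top slopes over 100 mm to 12 mm at the thin end. x axis points to the thin end, 112.5 mm away; the heel's end face is 12.5 mm behind; z up. Pushed in with 12 to 20 N it is tight with this point 138 to 146 mm from the carousel's axis, and stays.
There are look-alikes about, which are no part of the job. Leave any green or pink look-alike of the part that bears wedge_grip alone.

How it is judged:
By the outcome, as a careful person would: the job done as asked, in the order asked, and still so for the second after the job is handed in, with the robot touching nothing.
It also fails if it takes over 72 s, if anything falls off the work surface, if the arm or the gripper's body presses on something with over 40 N, if the wrist force passes 120 N, or if a joint passes its speed limit or range.

ROBOT

A 7-joint arm with a two-finger parallel gripper is mounted at the origin on the work surface. World frame = base frame: x ahead of the robot, y to its left, z up, the work surface at z = 0. Lengths are in m, angles in rad, forces in N, time in s.
With the tool pointing down it reaches from about 0.425 to 0.875 m from the base axis. Payload 4.7 kg.
Tool frame: the origin (TCP) lies where the fingers leave the gripper's body, on its centre line; the fingertips stand 70 mm ahead of it and the grasp point (between the pads) lies 51 mm ahead of it; z points along the fingers, y is the line along which they close (so a half turn about z gives the same grasp; the last joint's range is limited). The gripper opens to 87 mm and grips with 3 to 60 N. Pads are 19 mm wide; open, the fingers measure 117 mm over their backs; the gripper's body (75 mm by 190 mm) begins 51 mm behind the grasp point.
Start: joints at [-1.115, 0.321, -0.07, 1.45, 0.023, 1.371, -0.057], TCP at [0.278, 0.588, 0.292] pointing down, gripper open.
Joint ranges: [-2.86, 2.86], [-0.3, 2.09], [-1.38, 1.24], [0.06, 2.45], [-1.56, 4.7], [0.09, 2.05], [-2.69, 2.69]. Speed limits (rad/s): [2.57, 2.57, 3.14, 3.14, 3.14, 3.14, 3.14].

INTERFACE

Orientations are given as [roll, pitch, yaw] about the fixed x, y, z axes, in that order (R = Rz(yaw) Ry(pitch) Rx(roll)).
In Python, from cell import readout, eyes, order, boxes_of gives the robot as it stands. The module is installed in compiled form; this text tells all that it offers.
- The arm moves only by the tool carry_out, never from a script. Its argument "deltas" is a list of rows, each a list of 3 entries, a list of its own where there are three numbers: the shift along the tool's x, y, z in m, then the turn about the tool's z in degrees, then the closure, from -1 (fully open) to 1 (shut). A call has 1 to 20 rows; each row shifts and turns the commanded pose from where the row before left it, along the tool's axes as they then stand; what a row does not reach is not made up. A row lasts 1/12 s, in which the tool goes at most 41.7 mm and 7.16 degrees, less where a joint would pass 70% of its speed; a pose out of reach is approached as far as the arm can. A call with a gripper value outside its range is refused whole. The fingers move at their own pace and stop on an object; "newtons" is the grip in N (left out, the last holds). Time passes only in rows, so rows that do not move let the fingers close. It gives the time, the measured TCP pose, the force, the opening and the grip force at its end, in the units of the state.
- readout.read_state(): the state, without advancing time (a new reading comes with each control period).
- eyes.grab_frame(name): name is "scene" or "top"; returns the picture (420x560x3 uint8, red, green, blue); there is no depth.
- eyes.calibration(name): a dict with "mtx" (3x3 intrinsics, pixels), "world_from_camera" (4x4, takes a point from camera to world coordinates). Camera axes: x right, y up, looking along -z (the intrinsics and any distortion apply to the point x, -y, -z); pixel columns grow to the right and rows downward; lengths in m; the calibration is good to about 2 mm. A picture is of the moment at which its call begins. calibration takes no time and is no camera call.
- order.close_job(): hands the job in; it is judged then, once.
Trained networks look in the newest picture that a camera, given by its name, has taken for a name from the list of things; names that differ only in an ending like _2 or _b are one class to them, and where a whole thing is asked for, a point or a joint stands for the part that bears it (a point fixed in the world has none). Each returns a list of dicts, best first, with "score" (0 to 1); they miss things now and then, are a little off and sometimes report something else, mostly with a low value. They report only what shows in the picture. A call takes as long as a camera call. They do not tell look-alikes from the thing itself.
- boxes_of(camera, label): "xy" ([column, row] in pixels, amid what is visible of it).
The state is a dict: "clock": time; "qpos": joint angles; "joint_vel": joint speeds; "tau": joint torques, N m; "tcp_pos": TCP position; "ee_rot": TCP orientation; "contact_force": force on the tool from outside, world axes, zero at the start; "wrist_torque": the same for the moment, N m; "grip_width": finger opening in m; "grasp_force": force on a finger pad.
Only numpy, scipy, OpenCV 4.12 (cv2) and the standard library are available. Lean on these libraries where they do the work, as an engineer would, in place of code of your own. Each camera call takes 0.05 s, during which the arm holds its last target. There are 200 camera calls.

## Working session

There is one attempt and no reset: what is moved stays moved. The work goes in short steps, Python scripts to look and compute and a tool call to move; the robot and the scene stay as the last step left them, time stands still between calls to the robot, and variables do not carry over. Pictures are saved under pics/ and viewed, at most 13 in all, crops included, and the job is handed in when it is done.

Besides the shell and the picture viewer there is one more tool, called by a JSON object that holds its "fn" and its "kwargs". carry_out: Moves the arm, as the interface text tells. Its arguments: {"type":"object","properties":{"deltas":{"type":"array","items":{"type":"array"}},"newtons":{"type":"number"}},"required":["deltas"]}

```bash
mkdir -p pics
cat > h.py <<'E'
import numpy as np,cv2
from cell import readout,eyes,order,boxes_of
def cal(c):
    k=eyes.calibration(c); return np.array(k["mtx"]),np.array(k["world_from_camera"]),k
def unproj(c,uv,z):
    K,T,_=cal(c); d=np.linalg.inv(K)@[uv[0],uv[1],1]; d=T[:3,:3]@np.array([d[0],-d[1],-d[2]])
    o=T[:3,3]; return o+d*(z-o[2])/d[2]
def proj(c,p):
    K,T,_=cal(c); q=T[:3,:3].T@(np.array(p)-T[:3,3]); q=K@[q[0],-q[1],-q[2]]; return q[:2]/q[2]
def save(c,n,crop=None,s=1):
    im=eyes.grab_frame(c); im=cv2.cvtColor(im,cv2.COLOR_RGB2BGR)
    if crop: im=im[crop[1]:crop[3],crop[0]:crop[2]]
    if s!=1: im=cv2.resize(im,None,fx=s,fy=s,interpolation=cv2.INTER_CUBIC)
    cv2.imwrite('pics/'+n+'.png',im)
E
python3 - <<'E'
from h import *
Z=dict(post_a=.094,tab=.084,tip=.039,slot=.012,wedge_grip=.013,stand=.012,rotor=.054,needle=.057)
for c in("top","scene"):
    save(c,c+'0'); print(c,cal(c)[2])
    for l,z in Z.items():
        for b in boxes_of(c,l)[:5]: print(l,np.round(b['score'],2),np.round(b['xy']),np.round(unproj(c,b['xy'],z),3))
print(readout.read_state())
E
python3 -c "
import cv2;a=cv2.imread('pics/top0.png');print(a.shape)"
```

```text
top {'mtx': array([[498.59242528,   0.        , 288.08291239],
       [  0.        , 498.59242528, 211.97407499],
       [  0.        ,   0.        ,   1.        ]]), 'world_from_camera': array([[-0.00647166,  0.98102798, -0.19375815,  0.18353828],
       [-0.99981492, -0.00283736,  0.01902849,  0.13055429],
       [ 0.01811772,  0.19384543,  0.98086477,  1.48789391],
       [ 0.        ,  0.        ,  0.        ,  1.        ]])}
post_a 0.89 [310. 175.] [0.567 0.039 0.094]
slot 0.95 [326. 181.] [ 0.572 -0.014  0.012]
wedge_grip 0.87 [213. 176.] [0.588 0.331 0.013]
wedge_grip 0.79 [163. 216.] [0.462 0.476 0.013]
wedge_grip 0.72 [228. 297.] [0.223 0.279 0.013]
wedge_grip 0.67 [170. 266.] [0.313 0.451 0.013]
stand 0.68 [323. 180.] [ 0.573 -0.006  0.012]
rotor 0.74 [310. 178.] [0.571 0.038 0.054]
rotor 0.45 [372. 175.] [ 0.579 -0.15   0.054]
needle 0.59 [322. 180.] [0.564 0.001 0.057]
scene {'mtx': array([[484.42906194,   0.        , 279.56020909],
       [  0.        , 484.42906194, 204.77436694],
       [  0.        ,   0.        ,   1.        ]]), 'world_from_camera': array([[ 0.27303
[... 686 characters left out ...]
1,  0.32102036, -0.07007458,  1.45049623,  0.02260383,
        1.37079697, -0.0568568 ]), 'joint_vel': array([ 1.48872489e-04,  2.51255757e-04,  4.94503058e-04, -1.66733805e-04,
        1.04323258e-05,  1.41368449e-03,  5.20903774e-04]), 'tau': array([ 3.03906172e-04, -4.91098058e+01, -4.03030403e-01, -3.12778008e+01,
       -6.38128957e-02,  3.34496784e-02,  2.30426161e-05]), 'tcp_pos': array([0.27797484, 0.58758253, 0.29227499]), 'ee_rot': array([3.14152584e+00, 5.50754782e-05, 2.69980801e+00]), 'contact_force': array([-0.21897778, -0.15254222,  0.76757673]), 'wrist_torque': array([-0.01315046,  0.0039979 ,  0.04134252]), 'grasp_force': 0.0, 'grip_width': 0.08692972481311237}
(420, 560, 3)
```

View pics/top0.png

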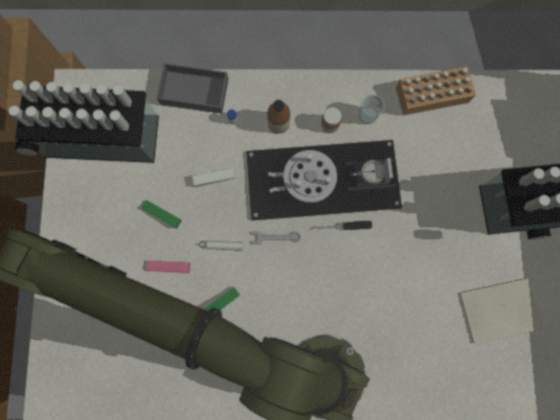

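View pics/scene0.png

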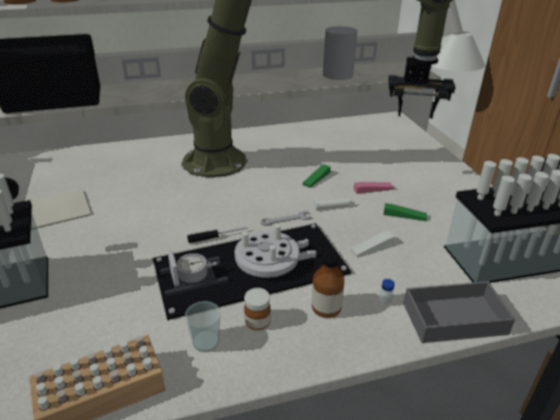

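Top view: the stand is at (324,180), with the carousel on its left at (310,176), the indicator on the right at (375,172) and the slot at (275,182). The white wedge is at (213,177). I'll zoom in on these.

Run:
```python
from h import *
save('top','crop1',(180,130,410,230),3.4)
im=eyes.grab_frame('top')
# white wedge mask
roi=im[155:200,180:245]; hsv=cv2.cvtColor(im,cv2.COLOR_RGB2HSV); g=cv2.cvtColor(im,cv2.COLOR_RGB2GRAY)
print('bench gray',np.median(roi),'max',roi.max())
# dark plate
m=((g<60).astype(np.uint8)); m[:135]=0;m[225:]=0;m[:,:240]=0;m[:,405:]=0
m=cv2.morphologyEx(m,cv2.MORPH_CLOSE,np.ones((9,9)))
cs,_=cv2.findContours(m,0,2); c=max(cs,key=cv2.contourArea); r=cv2.minAreaRect(c); b=cv2.boxPoints(r)
print(r);W=np.array([unproj('top',p,.012) for p in b]);print(np.round(b,1),np.round(W,4))
print(np.linalg.norm(W-np.roll(W,1,0),axis=1))
```

```text
bench gray 147.0 max 167
((323.7499084472656, 179.54852294921875), (67.94538879394531, 150.13473510742188), 85.73210906982422)
[[246.4 151.3]
 [396.1 140.1]
 [401.1 207.8]
 [251.4 219. ]] [[ 0.6665  0.2295  0.012 ]
 [ 0.7027 -0.2365  0.012 ]
 [ 0.4869 -0.2414  0.012 ]
 [ 0.4538  0.2123  0.012 ]]
[0.21339787 0.46739847 0.21585982 0.45487262]
```

View pics/crop1.png

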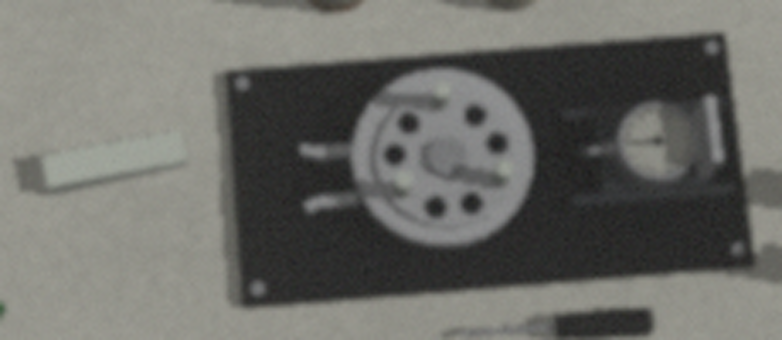

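Zoomed crop: nut at about (445,155), posts with shadows to the left, slot rails ending at about x=303 (y=150 and 207). The dial is at (655,140) and the push plate at (712,130). The wedge spans (45–185, 160) with a dark strip at its left end. Next I'll fit the stand pose and check which way the wedge points.

```bash
cat >> h.py <<'E'
def cw(x,y,z): return unproj('top',(180+x/3.4,130+y/3.4),z)
E
python3 - <<'E'
from h import *
save('scene','crop2',(150,200,410,310),3)
s=np.array([cw(*p,.0125) for p in[(243,83),(712,47),(737,249),(258,289)]]); c=s.mean(0)
print(np.round(s,4),c, np.linalg.norm(s-np.roll(s,1,0),axis=1))
yd=(s[0]+s[3]-s[1]-s[2])[:2]; yd/=np.linalg.norm(yd); yaw=np.arctan2(-yd[0],yd[1]); print('yaw deg',np.degrees(yaw))
xd=np.array([yd[1],-yd[0]])
o=c[:2]+.04*yd; print('origin',o, 'nut',cw(445,155,.062))
def st(p): d=np.array(p[:2])-o; return np.round([d@xd,d@yd],4)
for n,p in dict(nut=(445,155,.062),rl1=(305,150,.026),rl2=(308,207,.026),dial=(655,140,.057),platetop=(714,96,.084),platebot=(720,160,.084),pa=(443,92,.094),pb=(403,178,.094),pc=(505,170,.094)).items(): print(n,st(cw(*p)))
wl=cw(45,172,.026);wr=cw(183,147,.012);print('wedge',wl,wr,np.linalg.norm((wl-wr)[:2]),np.degrees(np.arctan2(*(wr-wl)[1::-1])))
E
```

```text
[[ 0.6562  0.2137  0.0125]
 [ 0.6903 -0.2149  0.0125]
 [ 0.5011 -0.2286  0.0125]
 [ 0.466   0.1989  0.0125]] [ 0.57839717 -0.00774738  0.0125    ] [0.19079253 0.42992711 0.1896896  0.42900949]
yaw deg 4.622008829291299
origin [0.5751739  0.03212254] nut [0.57482511 0.03466499 0.062     ]
nut [-0.0001  0.0026]
rl1 [0.0244 0.1235]
rl2 [-0.028  0.125]
dial [-0.0004 -0.183 ]
platetop [ 0.0274 -0.233 ]
platebot [-0.0299 -0.2309]
pa [0.0471 0.0018]
pb [-0.0259  0.0429]
pc [-0.026  -0.0442]
wedge [0.56963935 0.38769313 0.026     ] [0.59634259 0.26713062 0.012     ] 0.12348434314249929 -77.5112467375389
```

View pics/crop2.png

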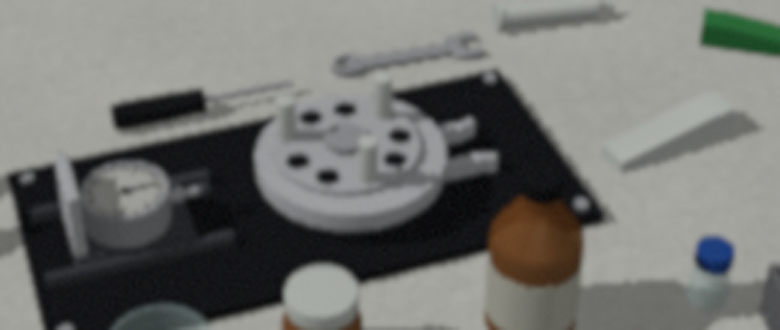

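Scene crop: the wedge's low thin end is at (612,155), facing the stand, and the heel is at (735,105). The needle points toward the carousel (0). The stand pose is consistent, since the screws come out at 190 × 430 mm. I'll move now: turn the tool so x lies along stand +y, then travel behind the tab.

{"fn": "carry_out", "kwargs": {"deltas": [[[0, 0, 0], 6.68, 1], [[0, 0, 0], 6.68, 1], [[0, 0, 0], 6.68, 1], [[0, 0, 0], 6.68, 1], [[0, 0, 0], 6.68, 1], [[0, 0, 0], 6.68, 1], [[0, 0, 0], 6.68, 1], [[0, 0, 0], 6.68, 1], [[0, 0, 0], 6.68, 1], [[-0.035, 0.0105, 0], 0, 1], [[-0.035, 0.0105, 0], 0, 1], [[-0.035, 0.0105, 0], 0, 1], [[-0.035, 0.0105, 0], 0, 1], [[-0.035, 0.0105, 0], 0, 1], [[-0.035, 0.0105, 0], 0, 1], [[-0.035, 0.0105, 0], 0, 1], [[-0.035, 0.0105, 0], 0, 1], [[-0.035, 0.0105, 0], 0, 1], [[-0.035, 0.0105, 0], 0, 1], [[-0.035, 0.0105, 0], 0, 1]], "newtons": 20}}

```text
clock: 2.72
tcp_pos: [0.4241, 0.2112, 0.2926]
ee_rot: [3.141, -0.001, 1.651]
contact_force: [1.1, 0.3, 0.8]
grip_width: 0.0
grasp_force: 0.0
```

{"fn": "carry_out", "kwargs": {"deltas": [[[-0.035, 0.0105, 0], 0, 1], [[-0.035, 0.0105, 0], 0, 1], [[-0.035, 0.0105, 0], 0, 1], [[-0.035, 0.0105, 0], 0, 1], [[-0.035, 0.0105, 0], 0, 1], [[-0.035, 0.0105, 0], 0, 1], [[-0.035, 0.0105, 0], 0, 1], [[-0.035, 0.0105, 0], 0, 1], [[-0.035, 0.0105, 0], 0, 1], [[-0.035, 0.0105, 0], 0, 1], [[-0.035, 0.0105, 0], 0, 1], [[-0.035, 0.0105, 0], 0, 1], [[-0.035, 0.0105, 0], 0, 1], [[0, 0, 0], 0, 1]]}}

```text
clock: 3.88
tcp_pos: [0.5955, -0.238, 0.2916]
ee_rot: [-3.14, 0.007, 1.642]
contact_force: [-1.8, 0.6, -0.1]
grip_width: 0.0009
grasp_force: 0.0
```

```bash
cat >> h.py <<'E'
O=np.array([.5752,.0326]);YA=np.radians(4.62)
xd=np.array([np.cos(YA),np.sin(YA)]);yd=np.array([-xd[1],xd[0]])
def st(p): d=np.array(p[:2])-O; return np.array([d@xd,d@yd])
def wst(x,y): return O+x*xd+y*yd
def tool():
    s=readout.read_state(); print('t',round(s['clock'],2),'stand xy',np.round(st(s['tcp_pos']),4),'z',round(s['tcp_pos'][2],4),'rpy',np.round(np.degrees(s['ee_rot']),2),'f',np.round(s['contact_force'],1),'fst',np.round([s['contact_force'][:2]@xd,s['contact_force'][:2]@yd],1),'w',round(s['grip_width'],4),round(s['grasp_force'],1),'q',np.round(s['qpos'],2)); return s
E
python3 -c "
from h import *
tool()"
```

```text
t 3.88 stand xy [-0.0016 -0.2714] z 0.2916 rpy [-179.91    0.41   94.05] f [-1.8  0.6 -0.1] fst [-1.8  0.8] w 0.0009 0.0 q [-0.27  0.37  0.78  1.5  -0.25  1.38  0.6 ]
```

{"fn": "carry_out", "kwargs": {"deltas": [[[0, 0, 0.032], 0, 1], [[0, 0, 0.032], 0, 1], [[0, 0, 0.032], 0, 1], [[0, 0, 0.032], 0, 1], [[0, 0, 0.03], 0, 1], [[0, 0, 0], 0, 1], [[0, 0, 0], 0, 1]]}}

```text
clock: 4.47
tcp_pos: [0.5952, -0.229, 0.1332]
ee_rot: [-3.138, -0.001, 1.651]
contact_force: [0.7, -0.1, -0.1]
grip_width: 0.0003
grasp_force: 0.0
```

{"fn": "carry_out", "kwargs": {"deltas": [[[0.01, 0, 0], 0, 1], [[0.01, 0, 0], 0, 1], [[0.005, 0, 0], 0, 1], [[0.005, 0, 0], 0, 1], [[0.005, 0, 0], 0, 1], [[0.005, 0, 0], 0, 1], [[0.005, 0, 0], 0, 1], [[0.005, 0, 0], 0, 1]]}}

```text
clock: 5.13
tcp_pos: [0.5935, -0.1818, 0.1369]
ee_rot: [3.136, 0.004, 1.65]
contact_force: [0.9, -5.5, 3.1]
grip_width: 0.0008
grasp_force: 3.0
```

```bash
python3 -c "
from h import *
tool();save('top','c3',(300,120,420,220),5)"
```

```text
t 5.13 stand xy [ 0.0009 -0.2152] z 0.1369 rpy [179.7    0.25  94.52] f [ 0.9 -5.5  3.1] fst [ 0.4 -5.5] w 0.0008 3.0 q [-0.32  0.45  0.72  1.73 -0.33  1.08  0.58]
```

View pics/c3.png

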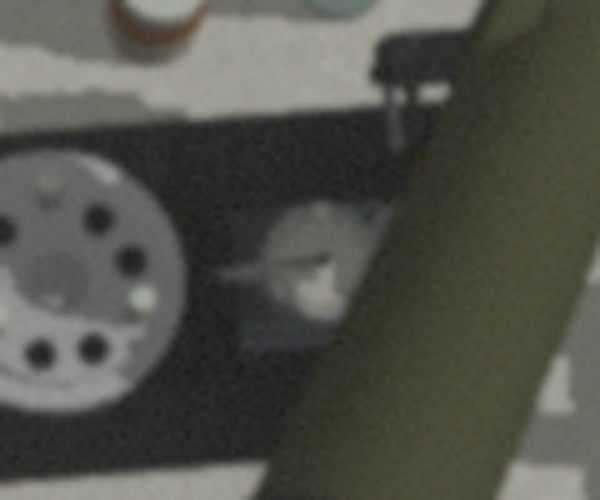

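The picture shows the dial at (320,265) and its plunger tip at (220,272), about 7 px short of the rim. The arm hides the tab, but the 5.5 N force shows it is pushing. I'll continue slowly.

{"fn": "carry_out", "kwargs": {"deltas": [[[0.004, 0, 0], 0, 1], [[0.004, 0, 0], 0, 1], [[0.003, 0, 0], 0, 1], [[0.002, 0, 0], 0, 1], [[0, 0, 0], 0, 1]]}}

```text
clock: 5.6
tcp_pos: [0.5924, -0.168, 0.1366]
ee_rot: [3.137, 0.003, 1.65]
contact_force: [1.8, -4.2, 3.1]
grip_width: 0.0006
grasp_force: 2.3
```

{"fn": "carry_out", "kwargs": {"deltas": [[[0.002, 0, 0], 0, 1], [[0.002, 0, 0], 0, 1], [[0, 0, 0], 0, 1]]}}

```text
clock: 5.85
tcp_pos: [0.5922, -0.1649, 0.1366]
ee_rot: [3.137, 0.004, 1.65]
contact_force: [0.2, -6.8, 5.0]
grip_width: 0.0001
grasp_force: 3.1
```

{"fn": "carry_out", "kwargs": {"deltas": [[[0.002, 0, 0], 0, 1], [[0.002, 0, 0], 0, 1], [[0, 0, 0], 0, 1]]}}

```text
clock: 6.1
tcp_pos: [0.592, -0.1644, 0.1367]
ee_rot: [3.135, 0.009, 1.648]
contact_force: [3.7, -12.2, 1.6]
grip_width: 0.0005
grasp_force: 6.4
```

{"fn": "carry_out", "kwargs": {"deltas": [[[0.002, 0, 0], 0, 1], [[0.002, 0, 0], 0, 1], [[0.002, 0, 0], 0, 1], [[0, 0, 0], 0, 1]]}}

```text
clock: 6.43
tcp_pos: [0.5917, -0.1637, 0.1369]
ee_rot: [3.133, 0.018, 1.645]
contact_force: [7.0, -22.5, -4.6]
grip_width: 0.0005
grasp_force: 11.3
```

```bash
python3 -c "
from h import *
tool()"
```

```text
t 6.43 stand xy [ 0.0007 -0.197 ] z 0.1369 rpy [179.5    1.01  94.22] f [  7.  -22.5  -4.6] fst [  5.1 -23. ] w 0.0005 11.3 q [-0.36  0.43  0.72  1.75 -0.31  1.06  0.53]
```

Home: the force rose to 22 N with no further motion. I'll back off, lift and go to the post at about 121° on the +y side.

{"fn": "carry_out", "kwargs": {"deltas": [[[-0.01, 0, 0], 0, 1], [[-0.01, 0, 0], 0, 1], [[-0.01, 0, 0], 0, 1], [[0, 0, -0.038], 0, 0.1], [[0, 0, -0.038], 0, 0.1], [[0.033, -0.003, 0], 0, 0.1], [[0.033, -0.003, 0], 0, 0.1], [[0.033, -0.003, 0], 0, 0.1], [[0.033, -0.003, 0], 0, 0.1], [[0.033, -0.003, 0], 0, 0.1], [[0.033, -0.003, 0], 0, 0.1], [[0.033, -0.003, 0], 0, 0.1], [[0.033, -0.003, 0], 0, 0.1], [[0, 0, 0], -6.2, 0.1], [[0, 0, 0], -6.2, 0.1], [[0, 0, 0], -6.2, 0.1], [[0, 0, 0], -6.2, 0.1], [[0, 0, 0], -6.2, 0.1], [[0, 0, 0], 0, 0.1]], "newtons": 15}}

```text
clock: 8.02
tcp_pos: [0.5469, 0.0793, 0.2103]
ee_rot: [-3.141, -0.001, 2.195]
contact_force: [-0.2, -0.3, 0.3]
grip_width: 0.0392
grasp_force: 0.0
```

Run:
```python
from h import *
s=tool(); save('top','c4',(240,120,420,240),4)
p=st(s['tcp_pos']); t=50e-3*np.array([np.cos(np.radians(121)),np.sin(np.radians(121))]); d=t-p
a=s['ee_rot'][2]-YA; print('need tool x,y',d@[np.cos(a),np.sin(a)],d@[np.sin(a),-np.cos(a)],'yaw err',121-np.degrees(a))
c=cw(442.5,157,.048); print('rim centre',st(c),'nut',st(cw(445,155,.062)))
```

```text
t 8.02 stand xy [-0.0245  0.0488] z 0.2103 rpy [-1.7999e+02 -9.0000e-02  1.2579e+02] f [-0.2 -0.3  0.3] fst [-0.2 -0.3] w 0.0392 0.0 q [-0.72  0.19  0.59  1.82 -0.11  1.17  0.53]
need tool x,y -0.0044130583653519675 -0.004179290504327588 yaw err -0.17061738937736948
rim centre [0.00191634 0.00320763] nut [-0.00020734  0.00208847]
```

View pics/c4.png

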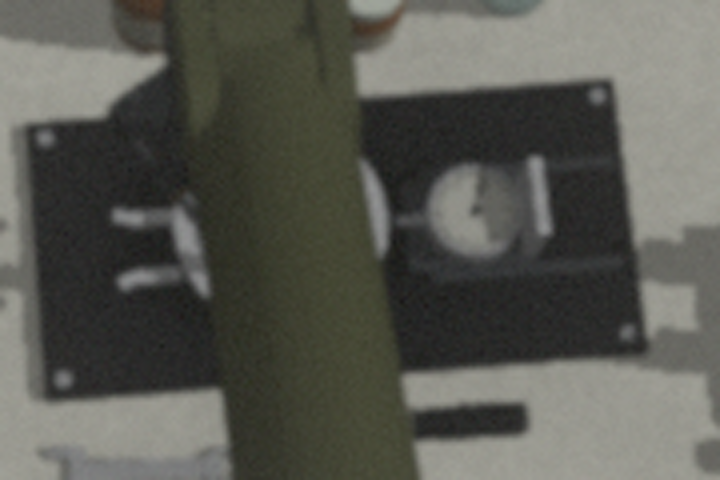

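The dial is at (475,210) in the crop and is clear of the arm. The needle seems to be within the shaded upper part. The tool is above the post, so I'll descend, grip, and sweep anticlockwise in 24° steps, recording frames.

{"fn": "carry_out", "kwargs": {"deltas": [[[-0.0044, -0.0042, 0], 0, 0.1], [[0, 0, 0.025], 0, 0.1], [[0, 0, 0.025], 0, 0.1], [[0, 0, 0.0245], 0, 0.1], [[0, 0, 0], 0, 0.1], [[0, 0, 0], 0, 1], [[0, 0, 0], 0, 1], [[0, 0, 0], 0, 1], [[0, 0, 0], 0, 1], [[0, 0, 0], 0, 1]], "newtons": 15}}

```text
clock: 8.9
tcp_pos: [0.5476, 0.0728, 0.1372]
ee_rot: [3.138, 0.001, 2.191]
contact_force: [1.3, 0.1, 3.4]
grip_width: 0.0154
grasp_force: 15.0
```

```bash
cat >> h.py <<'E'
def rec(n):
    s=tool(); a=np.degrees(np.arctan2(*st(s['tcp_pos'])[::-1])); ya=np.degrees(s['ee_rot'][2])-4.62
    ims={c:np.mean([eyes.grab_frame(c).astype(float) for _ in range(k)],0) for c,k in(('top',3),('scene',1))}
    np.savez(f'r{n}.npz',ang=a,yaw=ya,**ims); print('ang',round(a,2),'yaw',round(ya,2))
E
python3 -c "
from h import *
rec(0)"
```

```text
t 8.9 stand xy [-0.0243  0.0423] z 0.1372 rpy [1.7981e+02 4.0000e-02 1.2556e+02] f [1.3 0.1 3.4] fst [1.3 0. ] w 0.0154 15.0 q [-0.69  0.27  0.58  1.89 -0.18  1.02  0.59]
ang 119.86 yaw 120.94
```

{"fn": "carry_out", "kwargs": {"deltas": [[[-0.00027, -0.00523, 0], -6, 1], [[-0.00027, -0.00523, 0], -6, 1], [[-0.00027, -0.00523, 0], -6, 1], [[-0.00027, -0.00523, 0], -6, 1], [[0, 0, 0], 0, 1], [[0, 0, 0], 0, 1]]}}

```text
clock: 9.6
tcp_pos: [0.5339, 0.0567, 0.1372]
ee_rot: [3.14, 0.003, 2.607]
contact_force: [2.2, -1.4, 6.4]
grip_width: 0.0155
grasp_force: 15.0
```

```bash
python3 -c "
from h import *
rec(1)"
```

```text
t 9.6 stand xy [-0.0392  0.0274] z 0.1372 rpy [1.7988e+02 1.7000e-01 1.4939e+02] f [ 2.2 -1.4  6.4] fst [ 2.1 -1.6] w 0.0155 15.0 q [-0.63  0.23  0.53  1.93 -0.14  1.01  1.  ]
ang 145.09 yaw 144.77
```

Gripped and turning well. I'll continue the sweep.

{"fn": "carry_out", "kwargs": {"deltas": [[[-0.00027, -0.00523, 0], -6, 1], [[-0.00027, -0.00523, 0], -6, 1], [[-0.00027, -0.00523, 0], -6, 1], [[-0.00027, -0.00523, 0], -6, 1], [[0, 0, 0], 0, 1], [[0, 0, 0], 0, 1]]}}

```text
clock: 10.3
tcp_pos: [0.5285, 0.0373, 0.1372]
ee_rot: [3.141, 0.006, 3.026]
contact_force: [5.8, -0.3, 3.8]
grip_width: 0.0153
grasp_force: 15.0
```

```bash
python3 -c "
from h import *
rec(2)"
```

```text
t 10.3 stand xy [-0.0461  0.0084] z 0.1372 rpy [179.94   0.37 173.38] f [ 5.8 -0.3  3.8] fst [ 5.8 -0.7] w 0.0153 15.0 q [-0.57  0.21  0.49  1.95 -0.12  1.01  1.44]
ang 169.67 yaw 168.76
```

{"fn": "carry_out", "kwargs": {"deltas": [[[-0.00027, -0.00523, 0], -6, 1], [[-0.00027, -0.00523, 0], -6, 1], [[-0.00027, -0.00523, 0], -6, 1], [[-0.00027, -0.00523, 0], -6, 1], [[0, 0, 0], 0, 1], [[0, 0, 0], 0, 1]]}}

```text
clock: 11.0
tcp_pos: [0.5316, 0.0178, 0.1373]
ee_rot: [-3.14, 0.009, -2.838]
contact_force: [9.1, 1.2, 0.5]
grip_width: 0.0154
grasp_force: 15.0
```

```bash
python3 -c "
from h import *
rec(3)"
```

```text
t 11.0 stand xy [-0.0446 -0.0112] z 0.1373 rpy [-179.92    0.52 -162.58] f [9.1 1.2 0.5] fst [9.1 0.5] w 0.0154 15.0 q [-0.5   0.21  0.46  1.94 -0.11  1.    1.89]
ang -165.85 yaw -167.2
```

{"fn": "carry_out", "kwargs": {"deltas": [[[-0.00027, -0.00523, 0], -6, 1], [[-0.00027, -0.00523, 0], -6, 1], [[-0.00027, -0.00523, 0], -6, 1], [[-0.00027, -0.00523, 0], -6, 1], [[0, 0, 0], 0, 1], [[0, 0, 0], 0, 1]]}}

```text
clock: 11.7
tcp_pos: [0.5418, 0.0017, 0.1373]
ee_rot: [-3.139, 0.009, -2.417]
contact_force: [9.1, 6.7, 0.5]
grip_width: 0.016
grasp_force: 15.0
```

Run:
```python
from h import *
rec(4)
tl=[]
dc=wst(0,-.138); 
for c in('top','scene'):
    u=proj(c,[*dc,.057]).round().astype(int); print(c,u)
    row=[]
    for i in range(5):
        im=np.load(f'r{i}.npz')[c][u[1]-18:u[1]+18,u[0]-20:u[0]+20]; row.append(cv2.resize(im.clip(0,255).astype(np.uint8),None,fx=4,fy=4,interpolation=cv2.INTER_CUBIC))
    tl.append(np.hstack(row))
cv2.imwrite('pics/d1.png',np.vstack(tl)[:,:,::-1])
```

```text
t 11.7 stand xy [-0.0358 -0.0281] z 0.1373 rpy [-179.84    0.51 -138.51] f [9.1 6.7 0.5] fst [9.6 5.9] w 0.016 15.0 q [-0.42  0.23  0.42  1.92 -0.11  1.01  2.34]
ang -141.86 yaw -143.13
top [358 172]
scene [210 258]
```

View pics/d1.png

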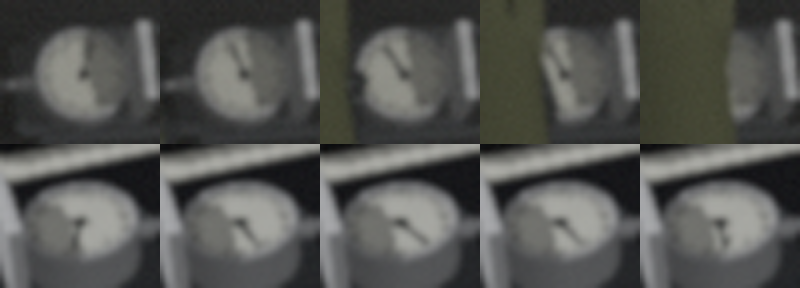

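The needle frames are clear. The reading falls from about 1.7 rad to a minimum near frame 2 (post at about 169°) and rises again, so the high spot should come with this post near −11°. I'll sweep clockwise to the other side, recording.

{"fn": "carry_out", "kwargs": {"deltas": [[[-0.00027, 0.00523, 0], 6, 1], [[-0.00027, 0.00523, 0], 6, 1], [[-0.00027, 0.00523, 0], 6, 1], [[-0.00027, 0.00523, 0], 6, 1], [[-0.00027, 0.00523, 0], 6, 1], [[-0.00027, 0.00523, 0], 6, 1], [[-0.00027, 0.00523, 0], 6, 1], [[-0.00027, 0.00523, 0], 6, 1], [[-0.00027, 0.00523, 0], 6, 1], [[-0.00027, 0.00523, 0], 6, 1], [[-0.00027, 0.00523, 0], 6, 1], [[-0.00027, 0.00523, 0], 6, 1], [[-0.00027, 0.00523, 0], 6, 1], [[-0.00027, 0.00523, 0], 6, 1], [[-0.00027, 0.00523, 0], 6, 1], [[-0.00027, 0.00523, 0], 6, 1], [[-0.00027, 0.00523, 0], 6, 1], [[-0.00027, 0.00523, 0], 6, 1], [[0, 0, 0], 0, 1], [[0, 0, 0], 0, 1]]}}

```text
clock: 13.57
tcp_pos: [0.5563, 0.0784, 0.1372]
ee_rot: [3.14, -0.001, 1.978]
contact_force: [-0.4, 0.5, 9.4]
grip_width: 0.015
grasp_force: 15.0
```

{"fn": "carry_out", "kwargs": {"deltas": [[[-0.00027, 0.00523, 0], 6, 1], [[-0.00027, 0.00523, 0], 6, 1], [[0, 0, 0], 0, 1], [[0, 0, 0], 0, 1]]}}

```text
clock: 13.9
tcp_pos: [0.5662, 0.0817, 0.1372]
ee_rot: [3.14, -0.001, 1.769]
contact_force: [-1.0, 2.2, 9.0]
grip_width: 0.0154
grasp_force: 15.0
```

```bash
python3 -c "
from h import *
rec(5)"
```

```text
t 13.9 stand xy [-0.005   0.0496] z 0.1372 rpy [ 1.7993e+02 -7.0000e-02  1.0134e+02] f [-1.   2.2  9. ] fst [-0.8  2.3] w 0.0154 15.0 q [-0.74  0.33  0.64  1.85 -0.22  1.04  0.19]
ang 95.77 yaw 96.72
```

{"fn": "carry_out", "kwargs": {"deltas": [[[-0.00027, 0.00523, 0], 6, 1], [[-0.00027, 0.00523, 0], 6, 1], [[-0.00027, 0.00523, 0], 6, 1], [[-0.00027, 0.00523, 0], 6, 1], [[0, 0, 0], 0, 1], [[0, 0, 0], 0, 1]]}}

```text
clock: 14.6
tcp_pos: [0.5868, 0.0817, 0.1371]
ee_rot: [-3.141, -0.002, 1.35]
contact_force: [-1.4, 0.6, 9.5]
grip_width: 0.0155
grasp_force: 15.0
```

```bash
python3 -c "
from h import *
rec(6)"
```

```text
t 14.6 stand xy [0.0155 0.048 ] z 0.1371 rpy [-1.7999e+02 -9.0000e-02  7.7350e+01] f [-1.4  0.6  9.5] fst [-1.4  0.8] w 0.0155 15.0 q [-0.77  0.39  0.71  1.8  -0.29  1.06 -0.18]
ang 72.12 yaw 72.73
```

{"fn": "carry_out", "kwargs": {"deltas": [[[-0.00027, 0.00523, 0], 6, 1], [[-0.00027, 0.00523, 0], 6, 1], [[-0.00027, 0.00523, 0], 6, 1], [[-0.00027, 0.00523, 0], 6, 1], [[0, 0, 0], 0, 1], [[0, 0, 0], 0, 1]]}}

```text
clock: 15.3
tcp_pos: [0.6056, 0.073, 0.1371]
ee_rot: [-3.141, -0.001, 0.931]
contact_force: [-1.6, 1.2, 9.4]
grip_width: 0.0157
grasp_force: 15.0
```

```bash
python3 -c "
from h import *
rec(7)"
```

```text
t 15.3 stand xy [0.0336 0.0378] z 0.1371 rpy [-1.7995e+02 -8.0000e-02  5.3340e+01] f [-1.6  1.2  9.4] fst [-1.5  1.3] w 0.0157 15.0 q [-0.79  0.45  0.79  1.75 -0.35  1.09 -0.53]
ang 48.4 yaw 48.72
```

{"fn": "carry_out", "kwargs": {"deltas": [[[-0.00027, 0.00523, 0], 6, 1], [[-0.00027, 0.00523, 0], 6, 1], [[-0.00027, 0.00523, 0], 6, 1], [[-0.00027, 0.00523, 0], 6, 1], [[0, 0, 0], 0, 1], [[0, 0, 0], 0, 1]]}}

```text
clock: 16.0
tcp_pos: [0.6191, 0.0571, 0.1371]
ee_rot: [-3.14, -0.0, 0.512]
contact_force: [-2.4, 1.1, 10.6]
grip_width: 0.0154
grasp_force: 15.0
```

```bash
python3 -c "
from h import *
rec(8)"
```

```text
t 16.0 stand xy [0.0457 0.0209] z 0.1371 rpy [-1.7991e+02 -1.0000e-02  2.9330e+01] f [-2.4  1.1 10.6] fst [-2.3  1.3] w 0.0154 15.0 q [-0.81  0.5   0.87  1.72 -0.43  1.11 -0.87]
ang 24.56 yaw 24.71
```

{"fn": "carry_out", "kwargs": {"deltas": [[[-0.00027, 0.00523, 0], 6, 1], [[-0.00027, 0.00523, 0], 6, 1], [[-0.00027, 0.00523, 0], 6, 1], [[-0.00027, 0.00523, 0], 6, 1], [[0, 0, 0], 0, 1], [[0, 0, 0], 0, 1]]}}

```text
clock: 16.7
tcp_pos: [0.6247, 0.0371, 0.137]
ee_rot: [-3.14, 0.002, 0.093]
contact_force: [-4.5, 1.6, 13.1]
grip_width: 0.0155
grasp_force: 15.0
```

```bash
python3 -c "
from h import *
rec(9)"
```

```text
t 16.7 stand xy [0.0497 0.0005] z 0.137 rpy [-1.7989e+02  1.3000e-01  5.3300e+00] f [-4.5  1.6 13.1] fst [-4.4  2. ] w 0.0155 15.0 q [-0.83  0.55  0.96  1.71 -0.49  1.14 -1.21]
ang 0.57 yaw 0.71
```

{"fn": "carry_out", "kwargs": {"deltas": [[[-0.00027, 0.00523, 0], 6, 1], [[-0.00027, 0.00523, 0], 6, 1], [[-0.00027, 0.00523, 0], 6, 1], [[-0.00027, 0.00523, 0], 6, 1], [[0, 0, 0], 0, 1], [[0, 0, 0], 0, 1]]}}

```text
clock: 17.4
tcp_pos: [0.6216, 0.0172, 0.1369]
ee_rot: [-3.14, 0.005, -0.325]
contact_force: [-7.6, 2.7, 14.9]
grip_width: 0.0156
grasp_force: 15.0
```

```bash
python3 -c "
from h import *
rec(10)"
```

```text
t 17.4 stand xy [ 0.045  -0.0191] z 0.1369 rpy [-179.91    0.3   -18.65] f [-7.6  2.7 14.9] fst [-7.4  3.3] w 0.0156 15.0 q [-0.86  0.59  1.05  1.72 -0.56  1.16 -1.54]
ang -22.99 yaw -23.27
```

{"fn": "carry_out", "kwargs": {"deltas": [[[-0.00027, 0.00523, 0], 6, 1], [[-0.00027, 0.00523, 0], 6, 1], [[-0.00027, 0.00523, 0], 6, 1], [[-0.00027, 0.00523, 0], 6, 1], [[0, 0, 0], 0, 1], [[0, 0, 0], 0, 1]]}}

```text
clock: 18.1
tcp_pos: [0.6112, 0.0008, 0.1368]
ee_rot: [-3.141, 0.007, -0.743]
contact_force: [-6.0, 6.0, 15.6]
grip_width: 0.0156
grasp_force: 15.0
```

```bash
cat > fit.py <<'E'
from h import *
from scipy.optimize import least_squares
import glob
N=len(glob.glob('r*.npz')); R=[np.load(f'r{i}.npz') for i in range(N)]
dc=wst(0,-.138)
tl=[]
for c,dd in (('top',1),('scene',1)):
    # dial centre: refine from picture by eye offsets; unwrap to polar in the world plane z=.057
    cc=np.array(CEN[c]) if 'CEN' in globals() else dc
E
python3 - <<'E'
from h import *
rec(11)
R=[np.load(f'r{i}.npz') for i in range(12)]
# rectify dial to 0.4 mm/px, stand axes, needle 0 = up
s=1/0.5e-3; H=45; dc=np.array([0,-.138]); out=[]
for c in('top','scene'):
    q=[(-.0225,.0225),(.0225,.0225),(.0225,-.0225),(-.0225,-.0225)]
    q=[(a*2,b*2) for a,b in q]
    src=np.float32([proj(c,[*wst(*(dc+p)),.057]) for p in q]); dst=np.float32([[0,0],[90,0],[90,90],[0,90]])
    M=cv2.getPerspectiveTransform(src,dst)
    ims=[cv2.warpPerspective(r[c],M,(90,90),flags=cv2.INTER_CUBIC) for r in R]
    np.save('rect_'+c,ims)
    t=[cv2.resize(i.clip(0,255).astype(np.uint8),(130,130)) for i in ims]
    out+=[np.hstack(t[:6]),np.hstack(t[6:])]
cv2.imwrite('pics/d2.png',np.vstack(out)[:,:,::-1])
E
```

```text
t 18.1 stand xy [ 0.0333 -0.0346] z 0.1368 rpy [-179.95    0.4   -42.57] f [-6.   6.  15.6] fst [-5.5  6.5] w 0.0156 15.0 q [-0.9   0.63  1.14  1.75 -0.62  1.18 -1.88]
ang -46.09 yaw -47.19
```

View pics/d2.png

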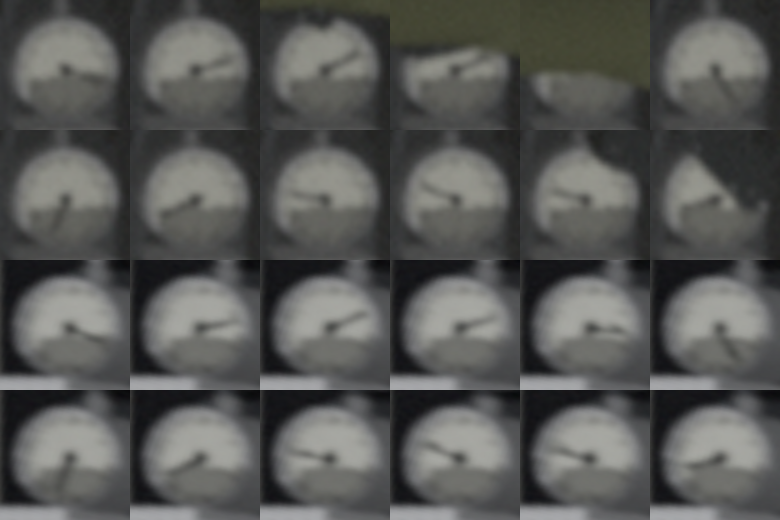

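All twelve dial positions are readable. The reading peaks near frame 9 (post at about 0°). I'll extract the needle angles and fit the cosine.

```bash
cat > fit.py <<'E'
from h import *
def needle(ims,hub,bg=None):
    g=np.array([i.mean(2) for i in ims]); bg=np.median(g,0) if bg is None else bg; d=g/bg
    th=np.radians(np.arange(0,360,1)); r=np.arange(7,21,.5); res=[]
    for x in d:
        x=cv2.GaussianBlur(x,(0,0),1.2)
        X=(hub[0]+np.outer(np.sin(th),r)).astype(np.float32);Y=(hub[1]-np.outer(np.cos(th),r)).astype(np.float32)
        p=1-cv2.remap(x.astype(np.float32),X,Y,1).mean(1); k=np.argmax(p)
        w=p[(k+np.arange(-12,13))%360].clip(0); w=w-w.min(); res.append((np.degrees(th[k])+(w*np.arange(-12,13)).sum()/w.sum(),p.max()))
    return np.array(res)
HUB=dict(top=(45.3,48.3),scene=(48,46.5))
if __name__=='__main__':
    yaw=np.unwrap([float(np.load(f'r{i}.npz')['yaw']) for i in range(12)],period=360)
    for c in HUB:
        a=needle(np.load(f'rect_{c}.npy'),HUB[c]); ok=a[:,1]>.05
        if c=='top': ok[[3,4,11]]=False
        print(c,np.c_[yaw,a].round(2).tolist())
        t=np.radians(yaw[ok]); A=np.c_[np.ones(ok.sum()),np.cos(t),np.sin(t)]; k=np.linalg.lstsq(A,np.radians(a[ok,0]),rcond=None)[0]
        print(c,'mean',k[0],'amp',np.hypot(*k[1:]),'peak at',np.degrees(np.arctan2(k[2],k[1])),'resid',(np.degrees(A@k)-a[ok,0]).round(1))
E
python3 fit.py
```

```text
top [[120.94, 106.42, 0.24], [144.77, 72.3, 0.23], [168.76, 61.37, 0.24], [192.8, 342.84, 0.4], [216.87, 25.82, 0.55], [96.72, 152.42, 0.17], [72.73, 202.32, 0.19], [48.72, 246.91, 0.18], [24.71, 281.18, 0.18], [0.71, 293.61, 0.15], [-23.27, 286.17, 0.18], [-47.19, 33.39, 0.51]]
top mean 3.071524257304726 amp 2.062690152462627 peak at -4.533414461152668 resid [ 1.   2.1 -2.8  0.5 -0.3 -0.2 -2.1  0.1  1.7]
scene [[120.94, 113.51, 0.25], [144.77, 80.46, 0.24], [168.76, 67.65, 0.22], [192.8, 73.95, 0.21], [216.87, 96.0, 0.26], [96.72, 154.51, 0.23], [72.73, 199.93, 0.24], [48.72, 240.23, 0.24], [24.71, 277.79, 0.23], [0.71, 291.28, 0.22], [-23.27, 282.75, 0.25], [-47.19, 250.5, 0.32]]
scene mean 3.089542330313607 amp 1.924591371785857 peak at -4.4694372779725 resid [-0.4  1.8 -0.1 -2.2 -1.8  1.1  1.5  2.9 -4.5 -4.4 -1.3  7.5]
```

Both cameras agree that the peak is at tool yaw −4.5°. I'll rotate back 42.7°, then check before releasing.

{"fn": "carry_out", "kwargs": {"deltas": [[[-0.00028, -0.00531, 0], -6.1, 1], [[-0.00028, -0.00531, 0], -6.1, 1], [[-0.00028, -0.00531, 0], -6.1, 1], [[-0.00028, -0.00531, 0], -6.1, 1], [[-0.00028, -0.00531, 0], -6.1, 1], [[-0.00028, -0.00531, 0], -6.1, 1], [[-0.00028, -0.00531, 0], -6.1, 1], [[0, 0, 0], 0, 1], [[0, 0, 0], 0, 1], [[0, 0, 0], 0, 1]]}}

```text
clock: 19.13
tcp_pos: [0.6252, 0.033, 0.1367]
ee_rot: [-3.14, 0.002, 0.002]
contact_force: [-2.6, 0.9, 9.3]
grip_width: 0.0157
grasp_force: 15.0
```

```bash
python3 -c "
from h import *
rec(12)"
```

```text
t 19.13 stand xy [ 0.0498 -0.0036] z 0.1367 rpy [-1.7989e+02  1.0000e-01  1.2000e-01] f [-2.6  0.9  9.3] fst [-2.5  1.1] w 0.0157 15.0 q [-0.83  0.56  0.97  1.71 -0.5   1.14 -1.28]
ang -4.15 yaw -4.5
```

{"fn": "carry_out", "kwargs": {"deltas": [[[0, 0, 0], 0, 0.5], [[0, 0, 0], 0, 0.3], [[0, 0, 0], 0, 0.1], [[0, 0, 0], 0, 0.1], [[0, 0, -0.02], 0, 0.1], [[0, 0, -0.03], 0, 0.1], [[0, 0, -0.03], 0, 0.1], [[0, 0, 0], 0, 0.1]]}}

```text
clock: 20.0
tcp_pos: [0.6283, 0.0311, 0.2213]
ee_rot: [-3.141, -0.008, 0.003]
contact_force: [1.5, -1.1, 0.5]
grip_width: 0.0391
grasp_force: 0.0
```

```bash
cat >> h.py <<'E'
def rects(i):
    R=np.load(f'r{i}.npz'); o={}
    for c in('top','scene'):
        src=np.float32([proj(c,[*wst(*(np.array([0,-.138])+np.array(p)*.045)),.057]) for p in [(-1,1),(1,1),(1,-1),(-1,-1)]])
        M=cv2.getPerspectiveTransform(src,np.float32([[0,0],[90,0],[90,90],[0,90]])); o[c]=cv2.warpPerspective(R[c],M,(90,90),flags=cv2.INTER_CUBIC)
    return o
def read(i):
    from fit import needle,HUB
    o=rects(i)
    for c in o:
        b=np.load(f'rect_{c}.npy'); print(i,c,needle([o[c]],HUB[c],np.median(b.mean(3),0)).round(2))
E
python3 - <<'E'
from h import *
rec(13); read(12); read(13); read(9)
E
```

```text
t 20.0 stand xy [ 0.0528 -0.0058] z 0.2213 rpy [-179.96   -0.48    0.19] f [ 1.5 -1.1  0.5] fst [ 1.4 -1.2] w 0.0391 0.0 q [-0.88  0.48  1.03  1.63 -0.43  1.27 -1.33]
ang -6.23 yaw -4.43
12 top [[2.9377e+02 1.6000e-01]]
12 scene [[2.9129e+02 2.2000e-01]]
13 top [[2.9411e+02 1.7000e-01]]
13 scene [[2.9059e+02 2.4000e-01]]
9 top [[2.9361e+02 1.5000e-01]]
9 scene [[2.9128e+02 2.2000e-01]]
```

The high spot stayed put after release. Next I'll refine the wedge pose from the averaged frames.

Run:
```python
from h import *
im=np.mean([np.load(f'r{i}.npz')['top'] for i in range(14)],0); b=im[155:200,175:250]
up=cv2.resize(b.clip(0,255).astype(np.uint8),None,fx=8,fy=8,interpolation=cv2.INTER_CUBIC)
cv2.imwrite('pics/w.png',up[:,:,::-1])
g=up.mean(2); print(np.percentile(g,[5,25,50,75,95,99]))
m=(up[:,:,1].astype(int)>=(np.median(g)+np.percentile(g,99))/2).astype(np.uint8); m=cv2.morphologyEx(m,cv2.MORPH_OPEN,np.ones((15,15)))
cs,_=cv2.findContours(m,0,2); c=max(cs,key=cv2.contourArea); r=cv2.minAreaRect(c); box=cv2.boxPoints(r)/8-7/16+[175,155]; print(r,box)
d=np.sort(np.argsort(box[:,0])[:2]); L=box[np.argsort(box[:,0])]; wl=unproj('top',L[:2].mean(0),.026); wr=unproj('top',L[2:].mean(0),.008)
print(wl,wr,np.linalg.norm((wl-wr)[:2]),np.degrees(np.arctan2(*(wr-wl)[1::-1])))
u=(wr-wl)[:2];u/=np.linalg.norm(u); gp=wl[:2]+.0125*u; gp2=wr[:2]-.1125*u; print('grip',gp,gp2)
s=tool(); print(np.array(s['tcp_pos']))
```

```text
[101.66666667 122.33333333 126.66666667 134.         152.
 155.        ]
((201.0, 299.5), (119.0, 402.0), 90.0) [[174.5625 184.5625]
 [224.8125 184.5625]
 [224.8125 199.4375]
 [174.5625 199.4375]]
[0.53439088 0.44245937 0.026     ] [0.53838616 0.29400808 0.008     ] 0.1485050402651153 -88.45836646301544
grip [0.53472717 0.42996389] [0.53535953 0.40646736]
t 20.2 stand xy [ 0.0494 -0.0044] z 0.2145 rpy [-1.8e+02  1.2e-01  2.5e-01] f [-0.3  0.6 -1.2] fst [-0.3  0.6] w 0.0393 0.0 q [-0.88  0.48  1.03  1.64 -0.43  1.27 -1.33]
[0.62483845 0.03220529 0.21453551]
```

View pics/w.png

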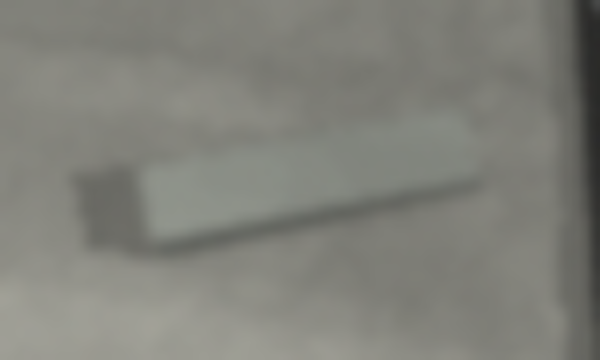

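The wedge's shaded side face tapers toward the right, so the heel is on the left. Top corners: (138,168), (155,243), (480,183), (465,118).

Run:
```python
from h import *
f=lambda x,y,z: unproj('top',(x/8-.44+175,y/8-.44+155),z)[:2]
a,b,c,d=f(138,168,.026),f(155,243,.026),f(480,183,.012),f(465,118,.012)
wl,wr=(a+b)/2,(c+d)/2; u=wr-wl; L=np.linalg.norm(u); u/=L
print(wl,wr,L,np.linalg.norm(a-b),np.linalg.norm(c-d),'head',np.degrees(np.arctan2(u[1],u[0])), np.degrees(np.arctan2(*(c-b)[::-1])),np.degrees(np.arctan2(*(d-a)[::-1])))
gp=((wl+.0125*u)+(wr-.1125*u))/2; print('grip',gp,'stand',st(gp))
```

```text
[0.57072896 0.38882263] [0.59592956 0.26774286] 0.12367450281750851 0.030098987222627643 0.026446279506407756 head -78.24275441825618 -77.39815369420417 -79.08433518332636
grip [0.57314098 0.37723373] stand [0.02570684 0.3436798 ]
```

{"fn": "carry_out", "kwargs": {"deltas": [[[-0.0052, -0.0345, 0], 0, -0.4], [[-0.0052, -0.0345, 0], 0, -0.4], [[-0.0052, -0.0345, 0], 0, -0.4], [[-0.0052, -0.0345, 0], 0, -0.4], [[-0.0052, -0.0345, 0], 0, -0.4], [[-0.0052, -0.0345, 0], 0, -0.4], [[-0.0052, -0.0345, 0], 0, -0.4], [[-0.0052, -0.0345, 0], 0, -0.4], [[-0.0052, -0.0345, 0], 0, -0.4], [[-0.0052, -0.0345, 0], 0, -0.4]]}}

```text
clock: 21.03
tcp_pos: [0.5705, 0.3782, 0.2137]
ee_rot: [3.14, 0.003, 0.004]
contact_force: [1.3, 0.1, 0.4]
grip_width: 0.0607
grasp_force: 0.0
```

{"fn": "carry_out", "kwargs": {"deltas": [[[0, 0, 0], -6.77, -0.4], [[0, 0, 0], -6.77, -0.4], [[0, 0, 0], -6.77, -0.4], [[0, 0, 0], -6.77, -0.4], [[0, 0, 0], -6.77, -0.4], [[0, 0, 0], -6.77, -0.4], [[0, 0, 0], -6.77, -0.4], [[0, 0, 0], -6.77, -0.4], [[0, 0, 0], -6.77, -0.4], [[0, 0, 0], -6.77, -0.4], [[0, 0, 0], -6.77, -0.4], [[0, 0, 0], -6.77, -0.4], [[0, 0, 0], -6.77, -0.4], [[0, 0, 0], -6.77, -0.4], [[0, 0, 0], -6.77, -0.4], [[0, 0, 0], 0, -0.4], [[0, 0, 0], 0, -0.4]]}}

```text
clock: 22.45
tcp_pos: [0.5714, 0.3764, 0.2142]
ee_rot: [-3.139, 0.001, 1.774]
contact_force: [-0.4, -0.1, 0.7]
grip_width: 0.0606
grasp_force: 0.0
```

```bash
cat >> h.py <<'E'
def need(p,yaw):
    s=tool(); a=s['ee_rot'][2]; d=np.array(p)-s['tcp_pos'][:2]
    print('need tool',(d@[np.cos(a),np.sin(a)]).round(4),(d@[np.sin(a),-np.cos(a)]).round(4),'turn',round(np.degrees(a)-yaw,2))
E
python3 -c "
from h import *
need([.5731,.3772],101.8)"
```

```text
t 22.45 stand xy [0.0239 0.343 ] z 0.2142 rpy [-1.7986e+02  4.0000e-02  1.0161e+02] f [-0.4 -0.1  0.7] fst [-0.4 -0.1] w 0.0606 0.0 q [-1.05  0.48  0.59  1.47 -0.28  1.27 -0.23]
need tool 0.0005 0.0019 turn -0.19
```

{"fn": "carry_out", "kwargs": {"deltas": [[[0.0005, 0.002, 0.03], 0, -0.4], [[0, 0, 0.03], 0, -0.4], [[0, 0, 0.03], 0, -0.4], [[0, 0, 0.03], 0, -0.4], [[0, 0, 0.019], 0, -0.4], [[0, 0, 0], 0, -0.4], [[0, 0, 0], 0, 1], [[0, 0, 0], 0, 1], [[0, 0, 0], 0, 1], [[0, 0, 0], 0, 1], [[0, 0, 0], 0, 1], [[0, 0, 0], 0, 1]], "newtons": 45}}

```text
clock: 23.45
tcp_pos: [0.574, 0.3778, 0.0774]
ee_rot: [3.141, -0.001, 1.777]
contact_force: [-0.0, -0.2, 0.8]
grip_width: 0.0297
grasp_force: 44.7
```

```bash
python3 -c "
from h import *
need([.5731,.3772],101.8)"
```

```text
t 23.45 stand xy [0.0267 0.3442] z 0.0774 rpy [ 1.7995e+02 -3.0000e-02  1.0181e+02] f [-0.  -0.2  0.8] fst [-0.1 -0.2] w 0.0297 44.7 q [-1.02  0.62  0.54  1.58 -0.35  1.04 -0.17]
need tool -0.0004 -0.0011 turn 0.01
```

{"fn": "carry_out", "kwargs": {"deltas": [[[0, 0, -0.015], 0, 1], [[0, 0, -0.02], 0, 1], [[0, 0, 0], 3.6, 1], [[0, 0, 0], 3.6, 1], [[-0.02, -0.0067, 0], 0, 1], [[-0.02, -0.0067, 0], 0, 1], [[-0.02, -0.0067, 0], 0, 1], [[-0.02, -0.0067, 0], 0, 1], [[0, 0, 0], 0, 1], [[0, 0, 0], 0, 1]]}}

```text
clock: 24.28
tcp_pos: [0.5539, 0.2944, 0.113]
ee_rot: [3.141, -0.001, 1.649]
contact_force: [0.3, 0.3, -0.9]
grip_width: 0.0297
grasp_force: 44.7
```

Run:
```python
from h import *
need(wst(0,.26),94.62)
save('top','c6',(200,130,360,230),4)
```

```text
t 24.28 stand xy [-1.000e-04  2.627e-01] z 0.113 rpy [ 1.7996e+02 -6.0000e-02  9.4460e+01] f [ 0.3  0.3 -0.9] fst [0.3 0.3] w 0.0297 44.7 q [-1.02  0.47  0.62  1.72 -0.31  1.05 -0.22]
need tool -0.0027 0.0001 turn -0.16
```

View pics/c6.png

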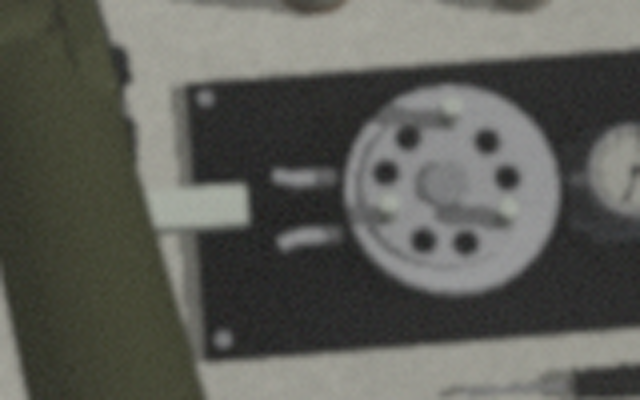

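The wedge's thin end is at (240,205), lined up with the slot rails, whose mid-line is at about y=206. The carousel and dial are undisturbed. I'll lower it and slide it in.

{"fn": "carry_out", "kwargs": {"deltas": [[[0, 0, 0.012], 0, 1], [[0, 0, 0.0105], 0, 1], [[-0.01, 0, 0], 0, 1], [[-0.015, 0, 0], 0, 1], [[-0.015, 0, 0], 0, 1], [[-0.015, 0, 0], 0, 1], [[-0.01, 0, 0], 0, 1], [[-0.01, 0, 0], 0, 1], [[0, 0, 0], 0, 1]]}}

```text
clock: 25.08
tcp_pos: [0.5601, 0.2172, 0.0894]
ee_rot: [-3.142, 0.002, 1.647]
contact_force: [0.0, -1.8, 1.7]
grip_width: 0.0294
grasp_force: 44.9
```

```bash
python3 -c "
from h import *
need(wst(0,.15),94.62)"
```

```text
t 25.08 stand xy [-1.000e-04  1.852e-01] z 0.0894 rpy [-1.800e+02  9.000e-02  9.439e+01] f [ 0.  -1.8  1.7] fst [-0.1 -1.8] w 0.0294 44.9 q [-0.93  0.46  0.63  1.81 -0.32  0.98 -0.09]
need tool -0.0352 0.0003 turn -0.23
```

{"fn": "carry_out", "kwargs": {"deltas": [[[-0.01, 0, 0], 0, 1], [[-0.01, 0, 0], 0, 1], [[-0.008, 0, 0], 0, 1], [[-0.005, 0, 0], 0, 1], [[0, 0, 0], 0, 1], [[0, 0, 0], 0, 1]]}}

```text
clock: 25.58
tcp_pos: [0.5624, 0.1868, 0.0894]
ee_rot: [-3.142, 0.001, 1.65]
contact_force: [-0.8, -1.5, 3.4]
grip_width: 0.0301
grasp_force: 44.9
```

{"fn": "carry_out", "kwargs": {"deltas": [[[-0.003, 0, 0], 0, 1], [[-0.003, 0, 0], 0, 1], [[0, 0, 0], 0, 1], [[0, 0, 0], 0, 1]]}}

```text
clock: 25.92
tcp_pos: [0.5626, 0.1837, 0.0894]
ee_rot: [3.141, -0.002, 1.653]
contact_force: [0.4, 5.4, 1.4]
grip_width: 0.0302
grasp_force: 44.9
```

```bash
python3 -c "
from h import *
need(wst(0,.142),94.62)"
```

```text
t 25.92 stand xy [-0.0004  0.1516] z 0.0894 rpy [ 1.7998e+02 -1.0000e-01  9.4690e+01] f [0.4 5.4 1.4] fst [0.8 5.3] w 0.0302 44.9 q [-0.89  0.44  0.64  1.83 -0.31  0.98 -0.03]
need tool -0.0096 0.0004 turn 0.07
```

{"fn": "carry_out", "kwargs": {"deltas": [[[-0.003, 0, 0], 0, 1], [[-0.003, 0, 0], 0, 1], [[0, 0, 0], 0, 1], [[0, 0, 0], 0, 1]]}}

```text
clock: 26.25
tcp_pos: [0.5629, 0.1783, 0.0893]
ee_rot: [3.141, -0.003, 1.653]
contact_force: [0.2, 6.7, 1.2]
grip_width: 0.0297
grasp_force: 45.0
```

{"fn": "carry_out", "kwargs": {"deltas": [[[-0.003, 0, 0], 0, 1], [[0, 0, 0], 0, 1], [[0, 0, 0], 0, 1]]}}

```text
clock: 26.5
tcp_pos: [0.5631, 0.176, 0.0893]
ee_rot: [3.141, -0.003, 1.653]
contact_force: [-0.3, 7.0, 1.5]
grip_width: 0.0297
grasp_force: 45.0
```

{"fn": "carry_out", "kwargs": {"deltas": [[[-0.002, 0, 0], 0, 1], [[-0.001, 0, 0], 0, 1], [[0, 0, 0], 0, 1], [[0, 0, 0], 0, 1]]}}

```text
clock: 26.83
tcp_pos: [0.5631, 0.175, 0.0892]
ee_rot: [3.141, -0.006, 1.655]
contact_force: [-0.8, 10.5, -0.1]
grip_width: 0.03
grasp_force: 45.0
```

{"fn": "carry_out", "kwargs": {"deltas": [[[-0.002, 0, 0], 0, 1], [[0, 0, 0], 0, 1], [[0, 0, 0], 0, 1]]}}

```text
clock: 27.08
tcp_pos: [0.5631, 0.1744, 0.0893]
ee_rot: [3.141, -0.007, 1.656]
contact_force: [-0.5, 13.7, 0.5]
grip_width: 0.0296
grasp_force: 45.0
```

```bash
python3 -c "
from h import *
need(wst(0,.142),94.62)"
```

```text
t 27.08 stand xy [-0.0007  0.1423] z 0.0893 rpy [179.98  -0.41  94.86] f [-0.5 13.7  0.5] fst [ 0.6 13.7] w 0.0296 45.0 q [-0.87  0.43  0.64  1.84 -0.32  0.97 -0.01]
need tool -0.0003 0.0007 turn 0.24
```

{"fn": "carry_out", "kwargs": {"deltas": [[[-0.002, 0, 0], 0, 1], [[-0.001, 0, 0], 0, 1], [[0, 0, 0], 0, 1], [[0, 0, 0], 0, 1]]}}

```text
clock: 27.42
tcp_pos: [0.563, 0.1738, 0.0892]
ee_rot: [3.141, -0.01, 1.657]
contact_force: [-1.1, 17.1, -1.5]
grip_width: 0.0296
grasp_force: 45.0
```

```bash
python3 -c "
from h import *
need(wst(0,.142),94.62)"
```

```text
t 27.42 stand xy [-0.0008  0.1417] z 0.0892 rpy [179.97  -0.57  94.95] f [-1.1 17.1 -1.5] fst [ 0.3 17.1] w 0.0296 45.0 q [-0.87  0.43  0.64  1.84 -0.32  0.97 -0.  ]
need tool 0.0003 0.0008 turn 0.33
```

{"fn": "carry_out", "kwargs": {"deltas": [[[-0.002, 0, 0], 0, 1], [[0, 0, 0], 0, 1], [[0, 0, 0], 0, 1]]}}

```text
clock: 27.67
tcp_pos: [0.5629, 0.1732, 0.0892]
ee_rot: [3.141, -0.012, 1.658]
contact_force: [-0.6, 20.6, -2.9]
grip_width: 0.0295
grasp_force: 45.0
```

{"fn": "carry_out", "kwargs": {"deltas": [[[0.006, 0, 0], 0, 1], [[0, 0, 0], 0, 0], [[0, 0, 0], 0, -0.4], [[0, 0, 0], 0, -0.4], [[0, 0, 0], 0, -0.4], [[0, 0, 0], 0, -0.4], [[0, 0, -0.03], 0, -0.4], [[0, 0, -0.035], 0, -0.4], [[0, 0, -0.035], 0, -0.4], [[0.035, 0, -0.02], 0, -0.4], [[0.035, 0, 0], 0, -0.4], [[0.035, 0, 0], 0, -0.4], [[0.035, 0, 0], 0, -0.4], [[0.035, 0, 0], 0, -0.4], [[0, 0, 0], 0, -0.4], [[0, 0, 0], 0, -0.4]]}}

```text
clock: 29.0
tcp_pos: [0.5488, 0.3448, 0.2078]
ee_rot: [-3.141, 0.003, 1.656]
contact_force: [0.2, -0.7, 0.1]
grip_width: 0.0608
grasp_force: 0.0
```

Run:
```python
from h import *
rec(14); read(13); read(14)
save('top','c7',(200,130,400,230),4)
```

```text
t 29.0 stand xy [-0.0012  0.3134] z 0.2078 rpy [-179.95    0.2    94.87] f [ 0.2 -0.7  0.1] fst [ 0.1 -0.7] w 0.0608 0.0 q [-1.08  0.42  0.62  1.58 -0.25  1.23 -0.33]
ang 90.22 yaw 90.25
13 top [[2.9411e+02 1.7000e-01]]
13 scene [[2.9059e+02 2.4000e-01]]
14 top [[2.9494e+02 1.6000e-01]]
14 scene [[2.913e+02 2.500e-01]]
```

View pics/c7.png

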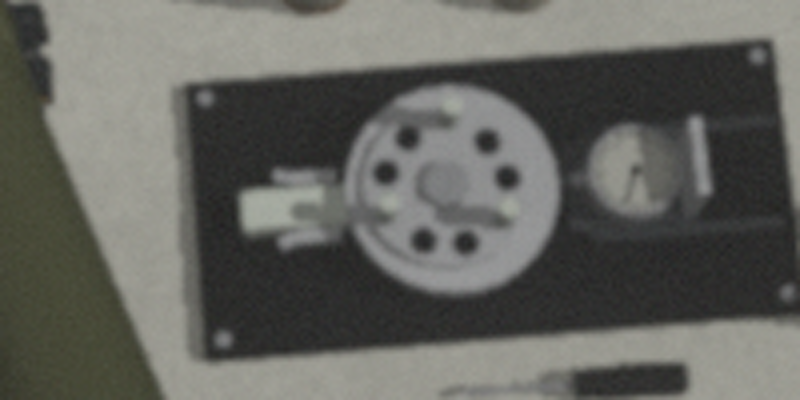

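The wedge is seated between the rails with its heel end at (240,210). The needle is still at its peak, 294.9° and 291.3°. I'll check the wedge's position numerically and hand in.

Run:
```python
from h import *
p=st(unproj('top',(200+240/4,130+211/4),.038)); print('heel end',p,'grip y',p[1]-.0125,'carriage face',st(unproj('top',(200+706/4,130+158/4),.084)))
if .134<p[1]-.0125<.150: print(order.close_job())
```

```text
heel end [-0.00334568  0.15417815] grip y 0.14167815029482245 carriage face [-0.00352918 -0.18949967]
the job is handed in; nothing more can be done
None
```

The job is done and handed in: the indicator is home, the dial is still at its highest reading with the high spot under the plunger, and the wedge is tight with its grip point about 142 mm from the axis (seated with about 20 N).

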